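# Fit the charged battery pack to the bench lamp

### The arm

A 6-joint arm with a two-finger parallel gripper is mounted at the origin on the work surface. World frame = base frame: x ahead of the robot, y to its left, z up, the work surface at z = 0. Lengths are in m, angles in degrees, forces in N, time in s.
With the tool pointing down it reaches from about 0.35 to 0.875 m from the base axis. Payload 4.2 kg.
Tool frame: the origin (TCP) lies on the centre line of the jaws, within the pads' length; the fingertips stand 17 mm ahead of it and the grasp point (between the pads) lies 2 mm behind it; z points along the fingers, y is the direction in which the jaws open and shut (so a half turn about z gives the same grasp; the last joint's range is limited). The gripper opens to 87 mm and grips with 3 to 60 N. Pads are 19 mm wide; open, the fingers measure 117 mm over their backs; the gripper's body (75 mm by 190 mm) begins 51 mm behind the grasp point.
Start: joints at [-51.646, 22.042, 0.453, 0, -68.411, -14.817], TCP at [0.25, -0.573, 0.24] pointing down, gripper open.
Joint ranges: [-179.83, 179.83], [-69.29, 118.12], [-61.27, 80.66], [-181.25, 117.63], [-171.15, -9.14], [-177.46, 177.46]. Speed limits (degrees/s): [159.86, 159.86, 180, 180, 180, 180].

### API

Orientations are given as a 3x3 rotation matrix whose columns are the frame's x, y, z axes.
In Python, from station import * gives the robot as it stands.
- The arm moves only by the tool play_rows, never from a script. Its argument "targets" is a list that holds one entry, the list of rows, each a list of 5 numbers: the closure, from 0 (fully open) to 1 (shut), then the shift along the world's x, y, z in m, then the turn about the world's z in rad. In form: [[[gripper, x, y, z, twist], ...]]. A call has 1 to 5 rows; each row is the pose to reach, as a shift and turn from the pose commanded when the call began; what a row does not reach only later rows make up. A row lasts 1/12 s, in which the tool goes at most 41.7 mm and 7.16 degrees, less where a joint would pass 70% of its speed; a pose out of reach is approached as far as the arm can. A call with a gripper value outside its range is refused whole. The fingers move at their own pace and stop on an object; the grip force is fixed at half the most. Time passes only in rows, so rows that repeat a pose let the fingers close. It gives the time, the measured TCP pose, the force and the opening at its end, in the units of the state.
- sense(): the state, without advancing time (a new reading comes with each control period).
- capture(name): name is "scene" or "top" or "wrist"; returns the picture (480x640x3 uint8, blue, green, red); there is no depth.
- get_calibration(name): a dict with "camera_matrix" (3x3 intrinsics, pixels), "T" (4x4, takes a point from camera to world coordinates). Camera axes: x right, y up, looking along -z (the intrinsics and any distortion apply to the point x, -y, -z); pixel columns grow to the right and rows downward; lengths in m; the calibration is good to about 2 mm. A picture is of the moment at which its call begins: read the wrist's pose just before it. get_calibration takes no time and is no camera call; for the wrist camera it gives the pose at the moment of the call.
- finish_job(): hands the job in, once; it reports no verdict.
The state is a dict: "time_s": time; "joints": joint angles; "joint_velocities": joint speeds; "effort": joint torques, N m; "tcp_pos": TCP position; "ee_rot": TCP orientation; "wrist_force": force on the tool from outside, world axes, zero at the start; "moment": the same for the moment, N m; "gripper_width": opening from 0.0 (shut) to 1.0 (fully open).
Only numpy, scipy, OpenCV 4.12 (cv2) and the standard library are available. Lean on these libraries where they do the work, as an engineer would, in place of code of your own. Each camera call takes 0.05 s, during which the arm holds its last target. There are 200 camera calls.

### The job

Fit the charged battery pack to the bench lamp: pinch the pack's two side tabs together to free it from the charger and draw it straight out without tugging, then push it gently into the lamp's battery bay until it is fully home and both tabs have snapped back out. Do not crush the tabs or force the pack, and leave the other things on the bench where they are.

Things in the scene. Friction and masses are not known exactly. Their poses are not given: they have to be found in the camera images.
- pack_tabs (a point): the black battery pack, standing upright in the charger at the start: 54 mm (x) x 52 mm over the tabs (y) x 78 mm tall, 0.18 to 0.30 kg. This point is on its centre line at mid height of the tabs, 64 mm above the stem's foot, 14 mm below the flat top. Own z up, own y through both tabs. On each y side is a ribbed sprung tab 24 mm wide, 24 mm tall, ending 7 mm above the shoulder; keep the fingers' forces on the pack below 130 N in all (65 N a tab)
- pack_foot (a point): centre of the underside of the pack's stem. The stem is 38 mm (x) x 39 mm (y) and 45 mm long, its foot bevelled by 3 mm; above it the wider cap (54 x 40 mm) has a shoulder that stops on the rim of a bay. Down the stem's y sides run the tabs' tongues, each with a hooked nose that catches under the bay's lip; bevelled below, so that the pack also clicks in when pressed on its top unpinched
- tab_a (a joint): how far the pack's +y tab is pushed in, m: 0 out (at rest), 0.005 fully in. Outer faces of the two tabs: 52 mm apart at rest, 42 mm fully pinched. Each tab takes 5 N to start and 10 N fully in; the noses come free of the lip once both are in by 4 mm or more. With a nose caught the pack cannot be pulled out and must not be pulled with over 25 N
- tab_b (a joint): how far the pack's -y tab is pushed in, m: 0 out (at rest), 0.005 fully in; otherwise as tab_a
- charger_bay (a point): centre of the mouth of the bay in the light grey charger, at rim height, 62 mm above the table; z up, the tabs lie along y. The charger is fixed: a block 62 mm (x) x 64 mm (y) round the mouth, level with the rim, and a lower tail to 120 mm in +x. The latched pack has pack_tabs 20.5 mm above this point. A sprung contact block below pushes the pack up with 6 to 12 N over the last 8 mm; unlatched it stands proud
- lamp_bay (a point): centre of the mouth of the empty bay in the lamp's grey foot, at rim height (64 to 82 mm above the table); z up. Mouth 40 mm (x) x 41 mm (y), edge bevelled 2.5 mm, about 1 mm clear of the stem all round; contact block as in the charger. Stem down, tabs along y, either way round. pack_tabs is 19 mm above this point when fully down, 20.5 mm when latched and let go, 27 to 36 mm if not latched
- lamp_foot (a point): point on the lamp's low foot, 80 mm in +x from the bay, 62 mm below its rim. The lamp stands on a thick dark foam mat: pressed, it sinks by 1 to 10 mm before it goes firm (differs each time, not to be known beforehand), so home is found by feel. Going home takes 10 to 14 N downwards pinched, 12 to 18 N on the pack's top with the tabs free; keep the pack's forces on the lamp below 50 N in all
- lamp_head (a point): centre of the tilted lamp head (118 x 92 x 30 mm), 135 mm in +x from the bay and 12 mm above its rim; its yoke is 150 mm wide, its highest edge 50 mm above the rim. Keep clear of it
- jar_a: glass clip-top specimen jar, 92 mm across, 166 mm tall, origin under its foot; stands at the back, not to be disturbed
- jar_b: smaller glass clip-top specimen jar, 84 mm across, 136 mm tall, origin under its foot; stands by the blue crate on the left, not to be disturbed
- vial: stoppered glass specimen vial, 30 mm across, 60 mm tall, origin under its foot; stands between charger and lamp, not to be disturbed
- wash_bottle: white wash bottle with a spout, 74 mm across, 195 mm tall, origin under its foot; stands on the right, not to be disturbed
- jar_lid: loose glass jar lid with its rubber ring, 91 mm across, 16 mm tall, lying on the right, not to be disturbed
- forceps: steel forceps, 140 mm long, 7 mm high, lying flat on the left, not to be disturbed
Mind the look-alikes: they are no part of the job. Leave any orange look-alike of the part that bears pack_tabs alone. What is shaped like the part that bears charger_bay but red is not meant.

How it is judged (in metres and radians):
On the way:
1. the pack is drawn clear out of the charger (z of pack_tabs in the frame of charger_bay above 0.066 m), for 0.2 s.
At the end, for the whole second after the job is handed in: the pack is latched in the lamp's bay, upright: the tabs' centre at most 22.5 mm above the mouth (home is 19 mm, latched rest 20.5 mm) and within 4 mm of its axis, both tabs sprung out to within 1.2 mm (z of pack_tabs in the frame of lamp_bay between 0.016 and 0.0225 m and horizontal distance between pack_tabs and lamp_bay below 0.004 m and angle between pack_tabs's own z axis and vertical below 0.08 rad and value of joint each of tab_a, tab_b below 0.0012 m); the robot touches nothing.
It fails at once if the pack is tugged or pushed hard in the charger (contact force between pack and charger above 45 N).
It fails at once if the pack is forced into the lamp (contact force between pack and lamp above 50 N).
It fails at once if the pack's tabs are crushed (contact force between the fingers and pack above 130 N).
It fails at once if the robot presses hard on the lamp (contact force between the fingers and lamp above 25 N).
It fails at once if one of the other things is moved by over 30 mm or tipped over (distance of any of jar_a, jar_b, vial, wash_bottle, jar_lid, forceps from where it was at the start of the episode above 0.03 m or angle between any of jar_a, jar_b, vial, wash_bottle's own z axis and vertical above 0.4 rad).
It also fails if it takes over 50 s, if anything falls off the work surface, if the arm or the gripper's body presses on something with over 40 N, if the wrist force passes 120 N, or if a joint passes its speed limit or range.

## Working session

There is one attempt and no reset: what is moved stays moved. The work goes in short steps, Python scripts to look and compute and a tool call to move; the robot and the scene stay as the last step left them, time stands still between calls to the robot, and variables do not carry over. Pictures are saved under pics/ and viewed, on a budget of 10 in all, crops included, one or two more only if the job needs it, and the job is handed in when it is done.

Besides the shell and the picture viewer there is one more tool, called by a JSON object that holds its "method" and its "body". play_rows: Moves the arm, as the interface text tells. Its arguments: {"type":"object","properties":{"targets":{"type":"array","items":{"type":"array","items":{"type":"array","items":{"type":"number"}}}}},"required":["targets"]}

```bash
mkdir -p pics; ls
python3 - <<'E'
from station import *
import cv2
s=sense();print(s)
for n in("scene","top"):
    cv2.imwrite(f"pics/{n}0.png",capture(n));c=get_calibration(n);print(n,c)
E
```

```text
pics
{'time_s': 0.0, 'joints': array([-5.16457512e+01,  2.20906280e+01,  3.78980104e-01, -2.99842284e-02,
       -6.84116095e+01, -1.48178683e+01]), 'joint_velocities': array([-0.06879649,  0.12219892,  0.01995537, -0.0403518 ,  0.08180241,
       -0.06341219]), 'effort': array([ 2.94699230e-04, -3.90667641e+01,  1.87401670e+01,  4.21954751e+00,
        1.09990223e-02, -2.01353300e-04]), 'tcp_pos': array([ 0.24938511, -0.57246052,  0.23845294]), 'ee_rot': array([[-9.16883745e-01, -3.99153216e-01, -9.53268429e-04],
       [-3.99154346e-01,  9.16881591e-01,  1.98889984e-03],
       [ 8.01585064e-05,  2.20409117e-03, -9.99997568e-01]]), 'wrist_force': array([ 0.91290501, -0.33404593,  0.1669253 ]), 'moment': array([-0.02187392,  0.00284195, -0.00931787]), 'gripper_width': 0.9991936171810664}
scene {'camera_matrix': array([[460.49311254,   0.        , 310.99748047],
       [  0.        , 460.49311254, 243.32774963],
       [  0.        ,   0.        ,   1.        ]]), 'T': array([[-0.79235029, -0.52040603,  0.31836863,  0.87310447],
       [ 0.61005238, -0.67942242,  0.40770242,  0.39945145],
       [ 0.00413599,  0.51726467,  0.85581549,  0.95127838],
       [ 0.        ,  0.        ,  0.        ,  1.        ]])}
top {'camera_matrix': array([[571.12695054,   0.        , 311.13808601],
       [  0.        , 571.12695054, 246.27065642],
       [  0.        ,   0.        ,   1.        ]]), 'T': array([[ 0.01227636,  0.99367877, -0.11158763,  0.40728264],
       [-0.9997477 ,  0.01009819, -0.02006409, -0.01019539],
       [-0.01881043,  0.11180579,  0.99355203,  1.31840063],
       [ 0.        ,  0.        ,  0.        ,  1.        ]])}
```

View pics/top0.png

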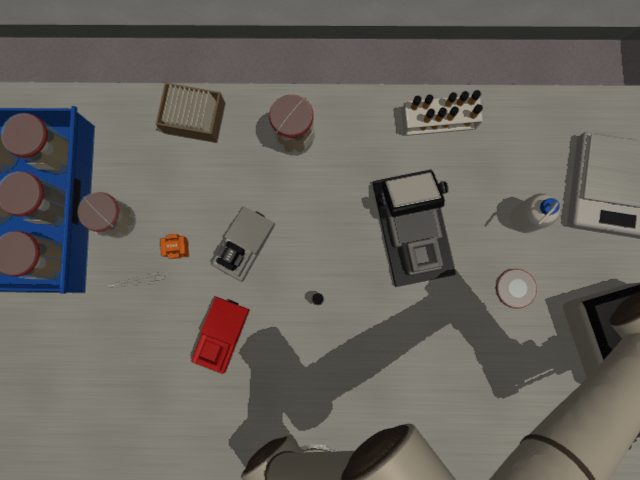

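View pics/scene0.png

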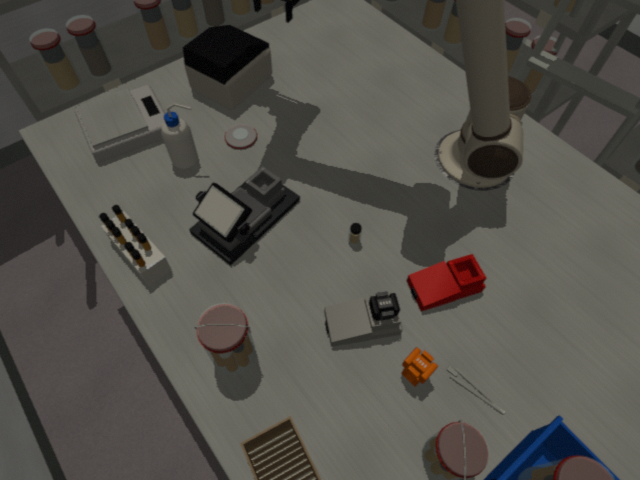

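Seen in the top view: the black pack in the grey charger at (231,257), with an orange look-alike pack at (173,246) and a red, empty charger look-alike at (220,335). The lamp bay is at (422,255), the vial at (317,298). By the description I choose the black pack in the grey charger. One close crop will check this.

Run:
```python
import cv2,numpy as np
i=cv2.imread("pics/top0.png")
a=cv2.resize(i[200:290,200:280],None,fx=5,fy=5,interpolation=cv2.INTER_CUBIC)
b=cv2.resize(i[200:290,380:460],None,fx=5,fy=5,interpolation=cv2.INTER_CUBIC)
cv2.imwrite("pics/c1.png",np.clip(np.hstack([a,b])*1.6,0,255).astype(np.uint8))
```

```text
(no output)
```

View pics/c1.png

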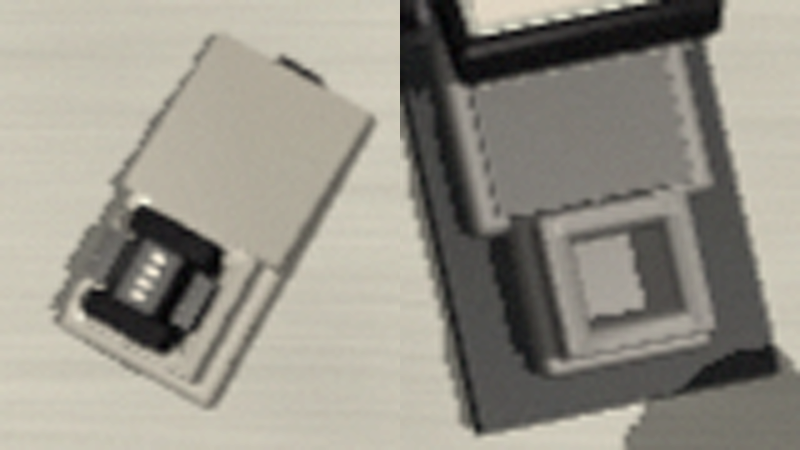

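The crop confirms it: a black pack with grey tabs at crop (97,255) and (193,300), centre at full-picture pixel (230,256). The empty lamp bay's mouth is centred at about (426,255).

```bash
cat > h.py <<'E'
import numpy as np,cv2
from station import *
def ray(name,uv,cal=None):
    c=cal or get_calibration(name);K=c["camera_matrix"];T=c["T"]
    d=np.linalg.solve(K,[uv[0],uv[1],1.]);d=T[:3,:3]@[d[0],-d[1],-d[2]];return T[:3,3],d
def at(name,uv,z,cal=None):
    o,d=ray(name,uv,cal);return o+d*(z-o[2])/d[2]
def proj(name,P,cal=None):
    c=cal or get_calibration(name);T=c["T"];p=T[:3,:3].T@(np.asarray(P)-T[:3,3])
    q=c["camera_matrix"]@[p[0],-p[1],-p[2]];return q[:2]/q[2]
E
python3 - <<'E'
from h import *
f=lambda x,y,ox:(ox+x/5,200+y/5)
print("pack",at("top",f(150,278,200),.0965))
a=at("top",f(120,190,200),.05);b=at("top",f(212,35,200),.05);print("yaw",np.degrees(np.arctan2(*(b-a)[1::-1])))
for z in(.064,.073,.082):print("lamp",at("top",f(632-400,277,380),z))
print("vial",at("top",(317,298),.06),"jarb",at("top",(99,212),.136),"jara",at("top",(291,117),.166),"wash",at("top",(546,207),.195))
a=at("top",f(75,430,380),0.01);b=at("top",f(0,85,380),.01);print("lyaw",np.degrees(np.arctan2(*(b-a)[1::-1])))
c=get_calibration("wrist");s=sense();R=s["ee_rot"];T=c["T"];print(c["camera_matrix"]);print("cam in tool",R.T@(T[:3,3]-s["tcp_pos"]),R.T@T[:3,:3])
E
```

```text
pack [0.52250747 0.1891207  0.0965    ]
yaw -29.1674624547573
lamp [ 0.53054807 -0.23851969  0.064     ]
lamp [ 0.52966367 -0.23688153  0.073     ]
lamp [ 0.52877928 -0.23524336  0.082     ]
vial [0.43449968 0.00094649 0.06      ] jarb [0.6083851  0.46285121 0.136     ] jara [0.80754209 0.05840814 0.166     ] wash [ 0.61640674 -0.45155455  0.195     ]
lyaw 12.054679424416479
[[427.87823093   0.         319.8762554 ]
 [  0.         427.87823093 239.75940245]
 [  0.           0.           1.        ]]
cam in tool [ 0.07809413 -0.00076423 -0.14513757] [[-3.83407635e-04  9.58991645e-01  2.83434081e-01]
 [ 9.99999860e-01  4.71409560e-04 -2.42279432e-04]
 [-3.65957487e-04  2.83433948e-01 -9.58991691e-01]]
```

{"method": "play_rows", "body": {"targets": [[[0,0.024,0.03,0.006,-0.04],[0,0.048,0.06,0.012,-0.08],[0,0.072,0.09,0.018,-0.12],[0,0.096,0.12,0.024,-0.16],[0,0.12,0.15,0.03,-0.2]]]}}

```text
time_s: 0.52
tcp_pos: [0.3701, -0.4213, 0.2694]
ee_rot: [[-0.978, -0.207, -0.001], [-0.207, 0.978, 0.001], [0.0, 0.001, -1.0]]
wrist_force: [1.1, -0.2, -0.1]
gripper_width: 1.001
```

{"method": "play_rows", "body": {"targets": [[[0,0.025,0.029,0,0],[0,0.05,0.058,0,0],[0,0.075,0.087,0,0],[0,0.1,0.116,0,0],[0,0.125,0.145,0,0]]]}}

```text
time_s: 0.93
tcp_pos: [0.4953, -0.2761, 0.2693]
ee_rot: [[-0.978, -0.209, -0.001], [-0.209, 0.978, 0.0], [0.001, 0.0, -1.0]]
wrist_force: [0.4, 0.0, -0.4]
gripper_width: 0.998
```

{"method": "play_rows", "body": {"targets": [[[0,0.02,0.02,0,0],[0,0.035,0.04,0,0],[0,0.035,0.04,0,0],[0,0.035,0.04,0,0]]]}}

```text
time_s: 1.27
tcp_pos: [0.53, -0.2369, 0.2688]
ee_rot: [[-0.977, -0.211, -0.002], [-0.211, 0.977, 0.0], [0.001, 0.001, -1.0]]
wrist_force: [1.0, 0.1, 0.7]
gripper_width: 0.997
```

Run:
```python
from h import *
s=sense();c=get_calibration("wrist");i=capture("wrist");cv2.imwrite("pics/w1.png",i)
import pickle;pickle.dump(c,open("w1.pkl","wb"))
print(s["time_s"],s["tcp_pos"],np.degrees(np.arctan2(s["ee_rot"][1,1],s["ee_rot"][0,1])),s["wrist_force"])
print(proj("wrist",(.5297,-.237,.073),c))
```

```text
1.2667 [ 0.52995158 -0.23685752  0.26878216] 102.20898183624067 [1.00557979 0.13537181 0.66011925]
[320.45212322 212.96216953]
```

View pics/w1.png

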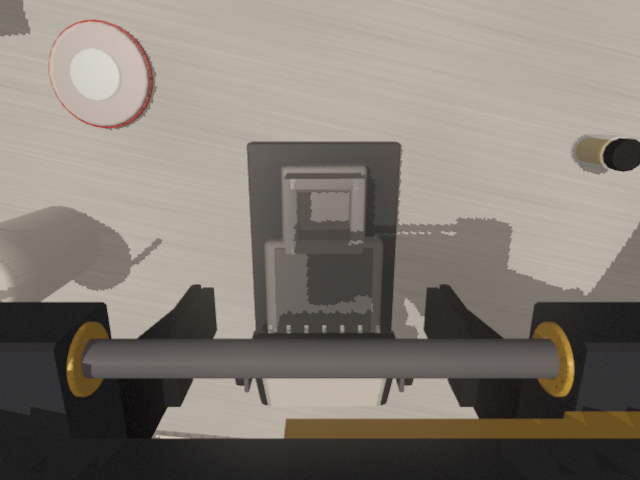

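The wrist view shows the lamp foot square to the tool. Its bay is at about (324,207), close to the prediction of (320,213). I'll enlarge the crop to read the mouth.

Run:
```python
import cv2,numpy as np
i=cv2.imread("pics/w1.png")[150:270,250:400]
cv2.imwrite("pics/c2.png",np.clip(cv2.resize(i,None,fx=5,fy=5,interpolation=cv2.INTER_CUBIC)*1.8,0,255).astype(np.uint8))
```

```text
(no output)
```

View pics/c2.png

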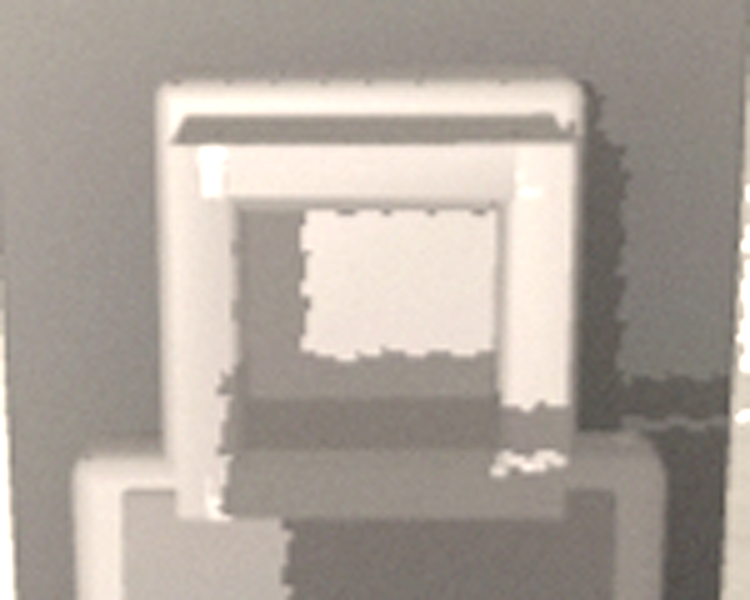

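The lamp bay's rim block runs over crop x 170–575 and y 142–520, so the mouth centre is at crop (370,330), which is wrist pixel (324,216). I'll get the rim height from the block's 64 mm width, then go to the charger.

Run:
```python
from h import *
import pickle
c=pickle.load(open("w1.pkl","rb"));g=cv2.cvtColor(cv2.imread("pics/w1.png"),cv2.COLOR_BGR2GRAY)
p=g[196:226].astype(float).mean(0);print(p[276:300].round(),p[342:372].round())
for z in(.064,.070,.073,.076,.082):
  a=at("wrist",(324,216),z,c);yw=np.radians(12.2);d=np.array([-np.sin(yw),np.cos(yw),0])
  w=abs(proj("wrist",a+.032*d,c)[0]-proj("wrist",a-.032*d,c)[0]);m=abs(proj("wrist",a+.0205*d,c)[0]-proj("wrist",a-.0205*d,c)[0])
  print(z,a.round(4),"block px",w,"mouth",m)
```

```text
[ 82.  81.  81.  81.  80.  86. 108. 120. 129. 133. 132. 130. 129. 127.
 126. 125. 124. 123. 121. 120. 107.  93.  83.  83.] [121. 121. 121. 120. 120. 120. 114. 104. 108. 121. 132. 135. 135. 135.
 135. 134. 133. 133. 132. 131. 129. 121.  96.  72.  58.  53.  53.  53.
  53.  53.]
0.064 [ 0.5336 -0.2331  0.064 ] block px 76.28077011298183 mouth 48.867368132182946
0.07 [ 0.5323 -0.2334  0.07  ] block px 77.61112140168598 mouth 49.71962441471965
0.073 [ 0.5316 -0.2336  0.073 ] block px 78.29385130761051 mouth 50.15699825449309
0.076 [ 0.5309 -0.2338  0.076 ] block px 78.98869949962494 mouth 50.60213537107035
0.082 [ 0.5295 -0.2342  0.082 ] block px 80.41606464273815 mouth 51.51654115230565
```

{"method": "play_rows", "body": {"targets": [[[0,0,0.04,0,-0.1],[0,0,0.08,0,-0.2],[0,0,0.12,0,-0.3],[0,0,0.16,0,-0.4],[0,0,0.2,0,-0.5]]]}}

```text
time_s: 1.73
tcp_pos: [0.5287, -0.0378, 0.2697]
ee_rot: [[-0.956, 0.292, 0.0], [0.292, 0.956, -0.0], [-0.0, -0.0, -1.0]]
wrist_force: [1.0, 0.1, 0.6]
gripper_width: 1.001
```

{"method": "play_rows", "body": {"targets": [[[0,0,0.04,0,-0.1],[0,0,0.08,0,-0.15],[0,0,0.12,0,-0.22],[0,0,0.16,0,-0.22],[0,-0.005,0.2,0,-0.22]]]}}

```text
time_s: 2.15
tcp_pos: [0.5246, 0.1624, 0.2697]
ee_rot: [[-0.872, 0.489, 0.0], [0.489, 0.872, -0.0], [-0.0, 0.0, -1.0]]
wrist_force: [0.8, -0.3, 0.1]
gripper_width: 1.0
```

{"method": "play_rows", "body": {"targets": [[[0,-0.002,0.026,-0.02,0],[0,-0.002,0.026,-0.04,0],[0,-0.002,0.026,-0.05,0],[0,-0.002,0.026,-0.05,0]]]}}

```text
time_s: 2.48
tcp_pos: [0.5212, 0.1862, 0.2168]
ee_rot: [[-0.872, 0.489, -0.005], [0.489, 0.872, -0.003], [0.003, -0.005, -1.0]]
wrist_force: [-0.4, -0.8, 0.2]
gripper_width: 0.999
```

Run:
```python
from h import *
import pickle
s=sense();c=get_calibration("wrist");i=capture("wrist");cv2.imwrite("pics/w2.png",i)
pickle.dump(c,open("w2.pkl","wb"))
print(s["time_s"],s["tcp_pos"],np.degrees(np.arctan2(s["ee_rot"][1,1],s["ee_rot"][0,1])),s["wrist_force"],s["joints"])
u,v=proj("wrist",(.5225,.189,.0965),c);print(u,v)
x0=int(np.clip(u-80,0,480));y0=int(np.clip(v-60,0,360));print(x0,y0)
j=i[y0:y0+120,x0:x0+160];cv2.imwrite("pics/c3.png",np.clip(cv2.resize(j,None,fx=5,fy=5,interpolation=cv2.INTER_CUBIC)*1.8,0,255).astype(np.uint8))
```

```text
2.4833 [0.52115008 0.18620411 0.2168476 ] 60.74282136046242 [-0.44015966 -0.79119109  0.20213965] [ 3.64242546e+01  1.62922978e+01 -1.14593475e+01 -4.23264405e-02
 -6.26052325e+01 -1.55662331e+02]
326.6236885134204 238.57380149975643
246 178
```

View pics/c3.png

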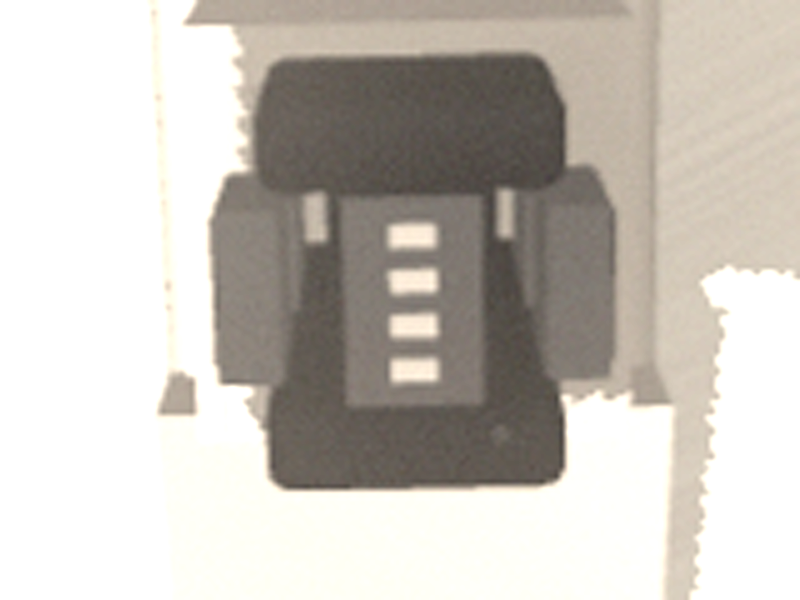

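The crop shows the pack's tabs with outer faces at crop x 212 and 613 and y 205–380. Their centre is at crop (412.5,292), which is wrist pixel (328.5,236.4), and the yaw is right to within about 1°.

Run:
```python
from h import *
import pickle
c=pickle.load(open("w2.pkl","rb"));s=sense()
a=at("wrist",(328.5,236.4),.0945,c);d=a-s["tcp_pos"];print(a,d,s["ee_rot"].T@d)
l=at("wrist",(246+212/5,178+58.4),.0945,c);r=at("wrist",(246+613/5,178+58.4),.0945,c);print(np.linalg.norm(l-r))
print(s["joints"][5])
```

```text
[0.52232343 0.19051613 0.0945    ] [ 6.72079381e-05  4.22032065e-03 -1.24201305e-01] [0.00188403 0.00407126 0.12419201]
0.05214766517374084
-155.66605873870213
```

{"method": "play_rows", "body": {"targets": [[[0,0,0.004,-0.03,0.01],[0,0,0.004,-0.06,0.01],[0,0,0.004,-0.09,0.01],[0,0,0.004,-0.12,0.01],[0,0,0.004,-0.12,0.01]]]}}

```text
time_s: 2.95
tcp_pos: [0.5202, 0.1889, 0.0954]
ee_rot: [[-0.876, 0.482, -0.008], [0.482, 0.876, -0.005], [0.005, -0.008, -1.0]]
wrist_force: [-0.0, -1.3, -0.5]
gripper_width: 0.998
```

Run:
```python
from h import *
import pickle
s=sense();c=get_calibration("wrist");i=capture("wrist");cv2.imwrite("pics/w3.png",i[100:,:])
print(s["tcp_pos"],np.degrees(np.arctan2(s["ee_rot"][1,1],s["ee_rot"][0,1])),s["wrist_force"])
```

```text
[0.52023111 0.1889156  0.09543079] 61.20059475179868 [-0.01797383 -1.25194225 -0.46534683]
```

View pics/w3.png

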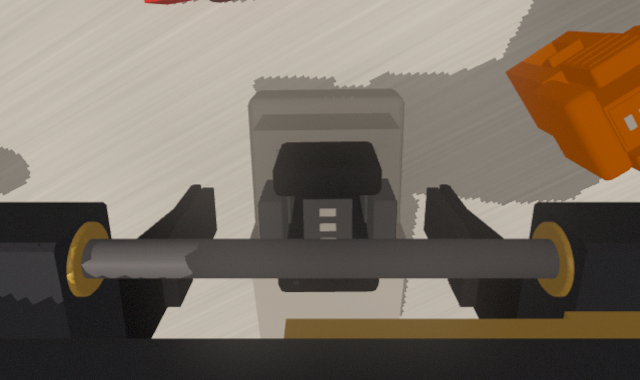

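The view shows the fingers on either side of the tabs (inner faces x 216 and 425, tabs 258–397). The tabs sit about 2.3 mm towards tool +y, which agrees with the arm's remaining lag. I'll lower slowly and let it settle.

{"method": "play_rows", "body": {"targets": [[[0,0,0,-0.005,0],[0,0,0,-0.01,0],[0,0,0,-0.013,0],[0,0,0,-0.013,0],[0,0,0,-0.013,0]]]}}

```text
time_s: 3.42
tcp_pos: [0.523, 0.1922, 0.0874]
ee_rot: [[-0.878, 0.479, 0.001], [0.479, 0.878, 0.001], [-0.001, 0.001, -1.0]]
wrist_force: [0.4, 0.1, -0.0]
gripper_width: 0.999
```

{"method": "play_rows", "body": {"targets": [[[0.3,-0.0005,-0.001,-0.001,0],[0.4,-0.0005,-0.001,-0.002,0],[0.41,-0.0005,-0.001,-0.002,0],[0.41,-0.0005,-0.001,-0.002,0],[0.41,-0.0005,-0.001,-0.002,0]]]}}

```text
time_s: 3.83
tcp_pos: [0.5221, 0.1911, 0.0846]
ee_rot: [[-0.878, 0.479, 0.0], [0.479, 0.878, -0.0], [-0.0, -0.0, -1.0]]
wrist_force: [-0.1, 0.2, 0.5]
gripper_width: 0.705
```

{"method": "play_rows", "body": {"targets": [[[0.41,0,0,0,0],[0.41,0,0,0,0],[0.41,0,0,0,0],[0.41,0,0,0,0],[0.41,0,0,0,0]]]}}

```text
time_s: 4.25
tcp_pos: [0.5222, 0.1911, 0.0846]
ee_rot: [[-0.878, 0.479, 0.0], [0.479, 0.878, 0.0], [-0.0, 0.0, -1.0]]
wrist_force: [0.1, 0.3, -0.6]
gripper_width: 0.591
```

{"method": "play_rows", "body": {"targets": [[[0.45,0,0,0,0],[0.5,0,0,0,0],[0.6,0,0,0,0],[1,0,0,0,0],[1,0,0,0,0]]]}}

```text
time_s: 4.67
tcp_pos: [0.5224, 0.1911, 0.0858]
ee_rot: [[-0.878, 0.478, 0.001], [0.478, 0.878, -0.0], [-0.001, 0.0, -1.0]]
wrist_force: [-1.9, -0.5, 6.5]
gripper_width: 0.449
```

{"method": "play_rows", "body": {"targets": [[[1,0,0,0,0],[1,0,0,0,0],[1,0,0,0,0],[1,0,0,0,0],[1,0,0,0,0]]]}}

```text
time_s: 5.08
tcp_pos: [0.5224, 0.1911, 0.0859]
ee_rot: [[-0.878, 0.478, 0.001], [0.478, 0.878, 0.0], [-0.001, 0.0, -1.0]]
wrist_force: [-2.0, -1.0, 6.9]
gripper_width: 0.454
```

The tabs are fully pinched and the spring is pushing up with 7 N. I'll draw it out slowly.

{"method": "play_rows", "body": {"targets": [[[1,0,0,0.002,0],[1,0,0,0.004,0],[1,0,0,0.006,0],[1,0,0,0.009,0],[1,0,0,0.012,0]]]}}

```text
time_s: 5.5
tcp_pos: [0.5213, 0.1906, 0.0958]
ee_rot: [[-0.878, 0.479, -0.002], [0.479, 0.878, -0.001], [0.001, -0.002, -1.0]]
wrist_force: [0.5, -0.1, -2.8]
gripper_width: 0.455
```

{"method": "play_rows", "body": {"targets": [[[1,0,0,0.008,0],[1,0,0,0.018,0],[1,0,0,0.03,0],[1,0,0,0.045,0],[1,0,0,0.06,0]]]}}

```text
time_s: 5.92
tcp_pos: [0.5217, 0.1907, 0.1574]
ee_rot: [[-0.878, 0.479, -0.001], [0.479, 0.878, -0.001], [0.001, -0.001, -1.0]]
wrist_force: [1.0, -0.0, -3.5]
gripper_width: 0.453
```

{"method": "play_rows", "body": {"targets": [[[1,0,0,0.02,0],[1,0,0,0.04,0],[1,0,0,0.06,0],[1,0,0,0.06,0],[1,0,0,0.06,0]]]}}

```text
time_s: 6.33
tcp_pos: [0.5222, 0.1912, 0.2177]
ee_rot: [[-0.878, 0.479, 0.002], [0.479, 0.878, 0.002], [-0.001, 0.002, -1.0]]
wrist_force: [-0.8, 0.1, -3.7]
gripper_width: 0.451
```

Run:
```python
from h import *
s=sense();i=capture("wrist");cv2.imwrite("pics/w4.png",i)
print(s["time_s"],s["tcp_pos"],s["wrist_force"],s["gripper_width"])
```

```text
6.3333 [0.52219924 0.1911998  0.21765812] [-0.80700029  0.06552726 -3.67046569] 0.4505985639756968
```

View pics/w4.png

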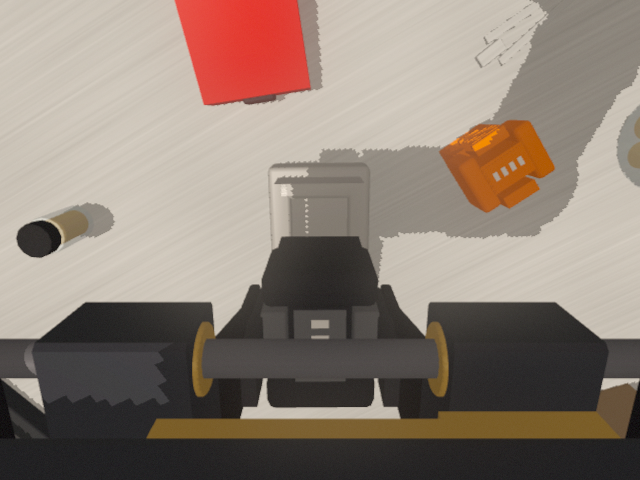

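The pack is out (tabs about 0.215 m, weight 3.7 N) and sits straight and centred between the fingers, while the charger shows empty. I'll fix the lamp's rim height from the stored scene picture while carrying it over.

Run:
```python
from h import *
import pickle
c=pickle.load(open("w1.pkl","rb"))
yw=np.radians(12.2);ex=np.array([np.cos(yw),np.sin(yw),0]);ey=np.array([-ex[1],ex[0],0])
def rect(z,a,b):
    o=at("wrist",(324,216),z,c);return [o+sx*a*ex+sy*b*ey for sx,sy in((1,1),(1,-1),(-1,-1),(-1,1))]
out=[]
for n,f,(x0,y0) in(("scene","scene0",(235,150)),("wrist","w1",(284,176))):
    k=10 if n=="scene" else 5
    w=40 if n=="scene" else 80
    i=cv2.imread(f"pics/{f}.png")[y0:y0+(60 if n=="scene" else 120),x0:x0+w]
    i=cv2.resize(i,None,fx=k,fy=k,interpolation=cv2.INTER_CUBIC);i=np.clip(i*1.8,0,255).astype(np.uint8)
    for z,col in((.064,(0,0,255)),(.073,(0,255,0)),(.082,(255,0,0))):
        p=np.array([proj(n,q,c if n=="wrist" else None) for q in rect(z,.02,.0205)])
        p=((p-[x0,y0]+.5)*k).astype(int);cv2.polylines(i,[p],True,col,1)
    out.append(i)
cv2.imwrite("pics/c4.png",np.hstack(out))
s=sense();R=s["ee_rot"];
for x in(27,-27):
  for z in(14,-19):print(x,z,proj("wrist",s["tcp_pos"]+R@[x/1e3,0,-(z-3)/1e3]))
```

```text
27 14 [321.82406065 270.77689692]
27 -19 [321.44830612 242.25082749]
-27 14 [321.70485415 407.8446293 ]
-27 -19 [321.3792323  358.76683643]
```

View pics/c4.png

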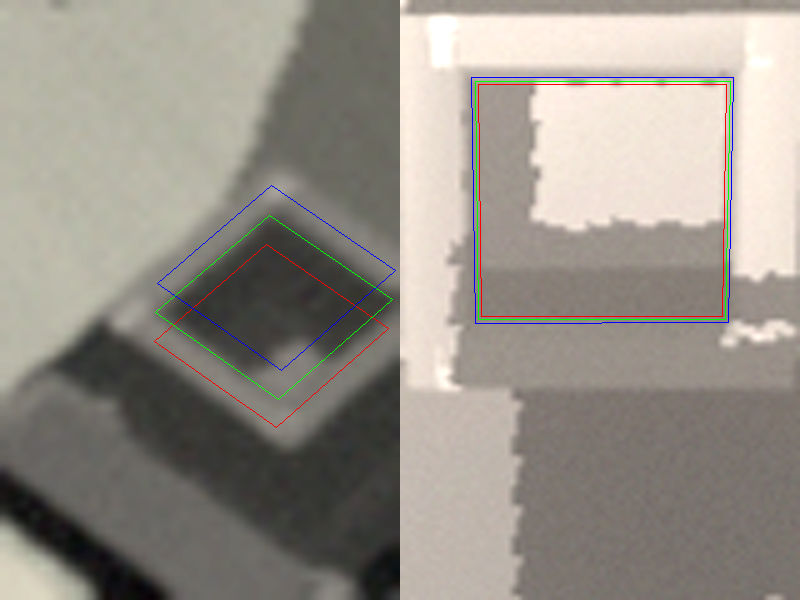

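{"method": "play_rows", "body": {"targets": [[[1,0.002,-0.04,0,0.1],[1,0.004,-0.08,0,0.2],[1,0.006,-0.12,0,0.3],[1,0.008,-0.16,0,0.4],[1,0.008,-0.2,0,0.5]]]}}

```text
time_s: 6.8
tcp_pos: [0.5289, -0.0108, 0.2147]
ee_rot: [[-1.0, -0.006, -0.004], [-0.006, 1.0, -0.001], [0.004, -0.001, -1.0]]
wrist_force: [1.1, -1.0, -2.3]
gripper_width: 0.443
```

{"method": "play_rows", "body": {"targets": [[[1,0,-0.04,0,0.1],[1,0,-0.08,0,0.2],[1,0,-0.12,0,0.21],[1,0,-0.16,0,0.21],[1,0,-0.19,0,0.21]]]}}

```text
time_s: 7.22
tcp_pos: [0.5285, -0.2016, 0.2144]
ee_rot: [[-0.978, -0.208, -0.004], [-0.208, 0.978, 0.001], [0.004, 0.001, -1.0]]
wrist_force: [0.5, -0.0, -2.1]
gripper_width: 0.449
```

{"method": "play_rows", "body": {"targets": [[[1,0,-0.02,0,0],[1,0,-0.035,0,0],[1,0,-0.035,0,0],[1,0,-0.035,0,0],[1,0,-0.035,0,0]]]}}

```text
time_s: 7.63
tcp_pos: [0.5294, -0.2334, 0.2152]
ee_rot: [[-0.978, -0.209, -0.003], [-0.209, 0.978, 0.001], [0.003, 0.002, -1.0]]
wrist_force: [0.8, -0.5, -1.9]
gripper_width: 0.452
```

In the stored scene picture the green outline (rim at 73 mm) fits the bay's dark mouth. In the wrist crop the mouth spans x 465–725, so its centre is about 1 mm towards tool −y of my reading. The bay is then at about (0.5318, −0.2346, 0.073), and I descend to just above the rim.

{"method": "play_rows", "body": {"targets": [[[1,0.0015,-0.0005,-0.02,0],[1,0.0015,-0.0005,-0.04,0],[1,0.0015,-0.0005,-0.055,0],[1,0.0015,-0.0005,-0.06,0],[1,0.0015,-0.0005,-0.06,0]]]}}

```text
time_s: 8.05
tcp_pos: [0.5307, -0.2333, 0.1549]
ee_rot: [[-0.978, -0.211, -0.004], [-0.211, 0.978, 0.001], [0.004, 0.002, -1.0]]
wrist_force: [-0.6, 0.2, -2.6]
gripper_width: 0.451
```

{"method": "play_rows", "body": {"targets": [[[1,0,0,0,0],[1,0,0,0,0]]]}}

```text
time_s: 8.22
tcp_pos: [0.5326, -0.2343, 0.1579]
ee_rot: [[-0.978, -0.21, 0.002], [-0.21, 0.978, -0.001], [-0.002, -0.001, -1.0]]
wrist_force: [0.2, -0.1, -1.9]
gripper_width: 0.448
```

Run:
```python
from h import *
s=sense();i=capture("wrist")
print(s["time_s"],s["tcp_pos"],np.degrees(np.arctan2(s["ee_rot"][1,1],s["ee_rot"][0,1])),s["wrist_force"],s["gripper_width"])
i=i[170:420,220:420];cv2.imwrite("pics/w5.png",np.clip(cv2.resize(i,None,fx=2.4,fy=2.4,interpolation=cv2.INTER_CUBIC)*1.6,0,255).astype(np.uint8))
```

```text
8.2167 [ 0.5325547  -0.23429044  0.15785583] 102.13528533528249 [ 0.23168981 -0.0972801  -1.8852774 ] 0.44843600413135504
```

View pics/w5.png

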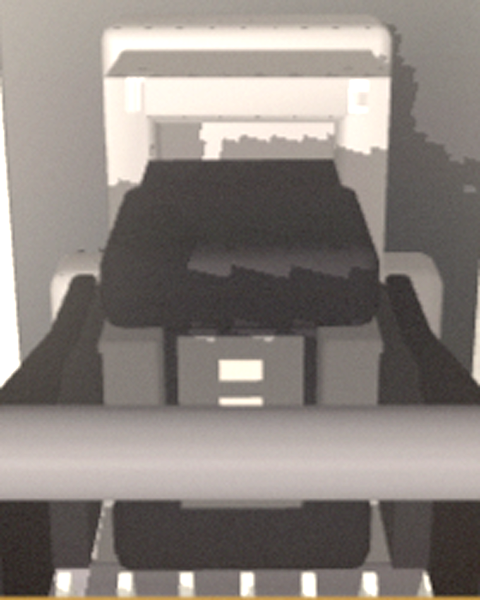

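The pack's stem foot (crop x 147–338, centre 242) stands just above the mouth (148–343, centre 245). It is aligned to within 1 mm, needing about +0.8 mm in tool y. I descend gently by feel.

{"method": "play_rows", "body": {"targets": [[[1,-0.0005,0.0007,-0.004,0],[1,-0.0005,0.0007,-0.008,0],[1,-0.0005,0.0007,-0.012,0],[1,-0.0005,0.0007,-0.014,0],[1,-0.0005,0.0007,-0.016,0]]]}}

```text
time_s: 8.68
tcp_pos: [0.5309, -0.2338, 0.14]
ee_rot: [[-0.978, -0.209, -0.001], [-0.209, 0.978, 0.0], [0.001, 0.0, -1.0]]
wrist_force: [0.6, 0.0, -2.8]
gripper_width: 0.448
```

{"method": "play_rows", "body": {"targets": [[[1,0,0,-0.002,0],[1,0,0,-0.004,0],[1,0,0,-0.006,0],[1,0,0,-0.006,0]]]}}

```text
time_s: 9.02
tcp_pos: [0.5309, -0.2337, 0.134]
ee_rot: [[-0.978, -0.209, -0.001], [-0.209, 0.978, 0.0], [0.001, 0.0, -1.0]]
wrist_force: [-0.6, 0.8, -3.5]
gripper_width: 0.451
```

{"method": "play_rows", "body": {"targets": [[[1,0,0,-0.002,0],[1,0,0,-0.004,0],[1,0,0,-0.006,0],[1,0,0,-0.008,0],[1,0,0,-0.008,0]]]}}

```text
time_s: 9.43
tcp_pos: [0.5308, -0.2337, 0.126]
ee_rot: [[-0.978, -0.209, -0.001], [-0.209, 0.978, 0.0], [0.001, 0.001, -1.0]]
wrist_force: [-0.1, 0.7, -3.0]
gripper_width: 0.454
```

{"method": "play_rows", "body": {"targets": [[[1,0,0,-0.002,0],[1,0,0,-0.004,0],[1,0,0,-0.006,0],[1,0,0,-0.008,0],[1,0,0,-0.008,0]]]}}

```text
time_s: 9.85
tcp_pos: [0.5308, -0.2337, 0.118]
ee_rot: [[-0.978, -0.209, -0.001], [-0.209, 0.978, 0.0], [0.001, 0.001, -1.0]]
wrist_force: [-0.2, -0.4, -2.6]
gripper_width: 0.45
```

{"method": "play_rows", "body": {"targets": [[[1,0,0,-0.002,0],[1,0,0,-0.004,0],[1,0,0,-0.006,0],[1,0,0,-0.008,0],[1,0,0,-0.008,0]]]}}

```text
time_s: 10.27
tcp_pos: [0.5308, -0.2337, 0.11]
ee_rot: [[-0.978, -0.209, -0.001], [-0.209, 0.978, 0.0], [0.001, 0.001, -1.0]]
wrist_force: [-0.3, 0.0, -2.2]
gripper_width: 0.452
```

{"method": "play_rows", "body": {"targets": [[[1,0,0,-0.001,0],[1,0,0,-0.002,0],[1,0,0,-0.003,0],[1,0,0,-0.004,0],[1,0,0,-0.004,0]]]}}

```text
time_s: 10.68
tcp_pos: [0.531, -0.2337, 0.1063]
ee_rot: [[-0.978, -0.209, -0.0], [-0.209, 0.978, 0.0], [0.0, 0.0, -1.0]]
wrist_force: [-0.4, -0.1, -2.8]
gripper_width: 0.452
```

{"method": "play_rows", "body": {"targets": [[[1,0,0,-0.001,0],[1,0,0,-0.002,0],[1,0,0,-0.003,0],[1,0,0,-0.003,0]]]}}

```text
time_s: 11.02
tcp_pos: [0.5312, -0.2338, 0.1037]
ee_rot: [[-0.978, -0.209, 0.0], [-0.209, 0.978, -0.0], [-0.0, -0.0, -1.0]]
wrist_force: [-1.1, 0.1, -0.8]
gripper_width: 0.449
```

{"method": "play_rows", "body": {"targets": [[[1,0,0,-0.001,0],[1,0,0,-0.002,0],[1,0,0,-0.002,0]]]}}

```text
time_s: 11.27
tcp_pos: [0.5312, -0.2338, 0.1017]
ee_rot: [[-0.978, -0.209, 0.0], [-0.209, 0.978, -0.0], [-0.0, -0.0, -1.0]]
wrist_force: [-1.2, 0.9, 1.9]
gripper_width: 0.45
```

{"method": "play_rows", "body": {"targets": [[[1,0,0,-0.001,0],[1,0,0,-0.002,0],[1,0,0,-0.002,0]]]}}

```text
time_s: 11.52
tcp_pos: [0.5312, -0.2338, 0.0997]
ee_rot: [[-0.978, -0.209, 0.0], [-0.209, 0.978, -0.0], [-0.0, -0.0, -1.0]]
wrist_force: [-2.1, 1.3, 3.3]
gripper_width: 0.452
```

{"method": "play_rows", "body": {"targets": [[[1,0,0,-0.001,0],[1,0,0,-0.002,0],[1,0,0,-0.002,0]]]}}

```text
time_s: 11.77
tcp_pos: [0.5313, -0.2338, 0.0977]
ee_rot: [[-0.978, -0.209, 0.0], [-0.209, 0.978, -0.0], [-0.0, -0.0, -1.0]]
wrist_force: [-2.6, 1.2, 5.1]
gripper_width: 0.452
```

{"method": "play_rows", "body": {"targets": [[[1,0,0,-0.001,0],[1,0,0,-0.002,0],[1,0,0,-0.002,0]]]}}

```text
time_s: 12.02
tcp_pos: [0.5313, -0.2339, 0.0959]
ee_rot: [[-0.978, -0.209, 0.001], [-0.209, 0.978, -0.0], [-0.0, -0.0, -1.0]]
wrist_force: [-2.1, 1.5, 5.4]
gripper_width: 0.45
```

{"method": "play_rows", "body": {"targets": [[[1,0,0,-0.001,0],[1,0,0,-0.002,0],[1,0,0,-0.002,0]]]}}

```text
time_s: 12.27
tcp_pos: [0.5314, -0.2339, 0.0942]
ee_rot: [[-0.978, -0.21, 0.001], [-0.21, 0.978, -0.0], [-0.0, -0.001, -1.0]]
wrist_force: [-2.9, 1.4, 7.5]
gripper_width: 0.45
```

{"method": "play_rows", "body": {"targets": [[[1,0,0,-0.001,0],[1,0,0,-0.002,0],[1,0,0,-0.002,0]]]}}

```text
time_s: 12.52
tcp_pos: [0.5314, -0.2339, 0.0925]
ee_rot: [[-0.978, -0.21, 0.001], [-0.21, 0.978, -0.0], [-0.001, -0.001, -1.0]]
wrist_force: [-2.7, 1.9, 8.6]
gripper_width: 0.451
```

{"method": "play_rows", "body": {"targets": [[[1,0,0,-0.001,0],[1,0,0,-0.0015,0],[1,0,0,-0.0015,0]]]}}

```text
time_s: 12.77
tcp_pos: [0.5315, -0.2339, 0.0919]
ee_rot: [[-0.978, -0.21, 0.001], [-0.21, 0.978, -0.001], [-0.001, -0.001, -1.0]]
wrist_force: [-3.8, 3.5, 13.0]
gripper_width: 0.452
```

{"method": "play_rows", "body": {"targets": [[[1,0,0,-0.001,0],[1,0,0,-0.001,0],[1,0,0,-0.001,0]]]}}

```text
time_s: 13.02
tcp_pos: [0.5315, -0.2339, 0.0918]
ee_rot: [[-0.978, -0.21, 0.001], [-0.21, 0.978, -0.001], [-0.001, -0.001, -1.0]]
wrist_force: [-4.9, 3.8, 15.5]
gripper_width: 0.456
```

{"method": "play_rows", "body": {"targets": [[[1,0,0,-0.001,0],[1,0,0,-0.0015,0],[1,0,0,-0.0015,0],[1,0,0,-0.0015,0]]]}}

```text
time_s: 13.35
tcp_pos: [0.5315, -0.2339, 0.0917]
ee_rot: [[-0.978, -0.211, 0.002], [-0.211, 0.978, -0.001], [-0.001, -0.002, -1.0]]
wrist_force: [-7.3, 4.7, 24.3]
gripper_width: 0.454
```

The force rises steeply without travel (27 N net), so the pack is home. I release the tabs while holding down.

{"method": "play_rows", "body": {"targets": [[[0.45,0,0,0.0005,0],[0.4,0,0,0.0005,0],[0.35,0,0,0.0005,0],[0.3,0,0,0.0005,0],[0.3,0,0,0.0005,0]]]}}

```text
time_s: 13.77
tcp_pos: [0.5322, -0.2343, 0.0885]
ee_rot: [[-0.978, -0.21, 0.003], [-0.21, 0.978, -0.001], [-0.002, -0.002, -1.0]]
wrist_force: [0.9, -1.4, 4.1]
gripper_width: 0.674
```

{"method": "play_rows", "body": {"targets": [[[0.1,0,0,0.002,0],[0.1,0,0,0.002,0],[0.1,0,0,0.002,0],[0.1,0,0,0.002,0],[0.1,0,0,0.002,0]]]}}

```text
time_s: 14.18
tcp_pos: [0.5307, -0.2336, 0.0895]
ee_rot: [[-0.978, -0.209, -0.001], [-0.209, 0.978, 0.0], [0.001, 0.001, -1.0]]
wrist_force: [0.3, 0.6, -0.4]
gripper_width: 0.888
```

Run:
```python
from h import *
s=sense();i=capture("wrist")
print(s["time_s"],s["tcp_pos"],s["wrist_force"],s["gripper_width"])
cv2.imwrite("pics/w6.png",np.clip(i[150:450,120:520]*1.5,0,255).astype(np.uint8))
```

```text
14.1833 [ 0.53072468 -0.23360475  0.08948744] [ 0.26690557  0.57436279 -0.44673696] 0.8880399736866254
```

View pics/w6.png

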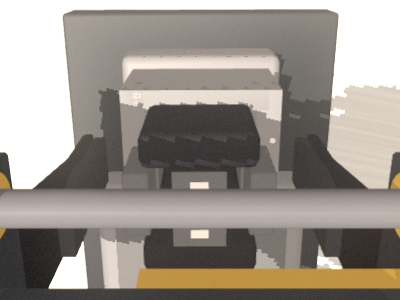

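The fingers are clear of the tabs. I go up and look from the height at which I saw the latched pack in the charger.

{"method": "play_rows", "body": {"targets": [[[0.1,0,0,0.01,0],[0,0,0,0.03,0],[0,0,0,0.06,0],[0,0,0,0.09,0],[0,0,0,0.12,0]]]}}

```text
time_s: 14.65
tcp_pos: [0.5309, -0.2337, 0.212]
ee_rot: [[-0.978, -0.209, -0.0], [-0.209, 0.978, -0.0], [0.0, -0.0, -1.0]]
wrist_force: [-0.0, 0.4, 0.2]
gripper_width: 0.997
```

{"method": "play_rows", "body": {"targets": [[[0,0,0,0.018,0],[0,0,0,0.018,0],[0,0,0,0.018,0],[0,0,0,0.018,0]]]}}

```text
time_s: 14.98
tcp_pos: [0.5305, -0.2335, 0.2276]
ee_rot: [[-0.978, -0.209, -0.001], [-0.209, 0.978, 0.001], [0.001, 0.001, -1.0]]
wrist_force: [0.1, 0.0, -0.1]
gripper_width: 0.996
```

Run:
```python
from h import *
import pickle
s=sense();c=get_calibration("wrist");i=capture("wrist");pickle.dump(c,open("w7.pkl","wb"));cv2.imwrite("pics/w7.png",i)
print(s["time_s"],s["tcp_pos"],s["wrist_force"],s["gripper_width"])
u,v=proj("wrist",(.531,-.2338,.1075),c);x0,y0=int(u-80),int(v-60);print(u,v,x0,y0)
j=i[y0:y0+120,x0:x0+160];cv2.imwrite("pics/c7.png",np.clip(cv2.resize(j,None,fx=5,fy=5,interpolation=cv2.INTER_CUBIC)*1.8,0,255).astype(np.uint8))
```

```text
14.9833 [ 0.53046226 -0.23347131  0.2275564 ] [ 0.14038693  0.04213323 -0.14771037] 0.9960365171120421
320.15523760766985 240.02990174653777 240 180
```

View pics/c7.png

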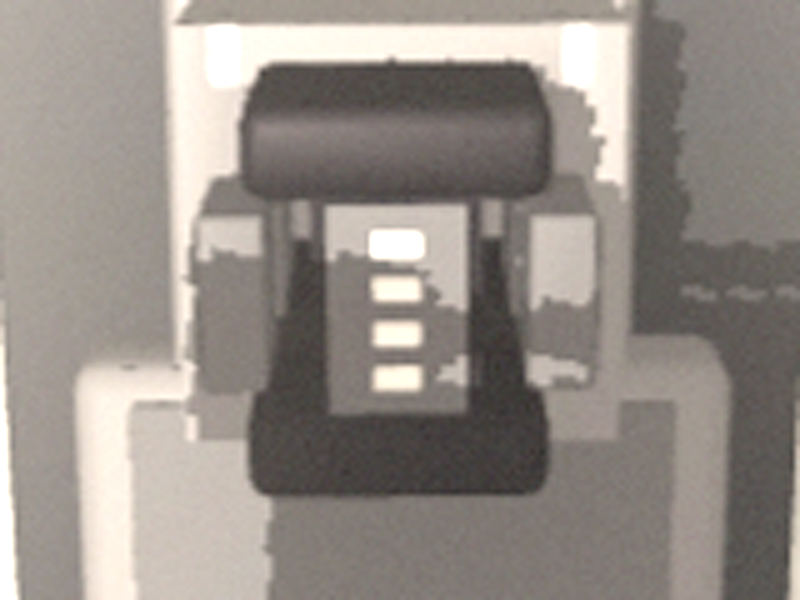

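The tabs' outer faces are at crop x 192 and 597, which is 405 px against 401 px at rest in the charger, so both have sprung out. The pack is upright and low in the bay. To be sure of the latch I'll press its top gently with shut fingers.

{"method": "play_rows", "body": {"targets": [[[1,0,0,-0.02,0],[1,0,0,-0.04,0],[1,0,0,-0.06,0],[1,0,0,-0.07,0],[1,0,0,-0.07,0]]]}}

```text
time_s: 15.45
tcp_pos: [0.529, -0.2333, 0.1543]
ee_rot: [[-0.978, -0.209, -0.008], [-0.209, 0.978, 0.002], [0.007, 0.003, -1.0]]
wrist_force: [-1.3, 0.1, -0.4]
gripper_width: 0.706
```

{"method": "play_rows", "body": {"targets": [[[1,0,0,0,0],[1,0,0,0,0],[1,0,0,0,0],[1,0,0,0,0],[1,0,0,0,0]]]}}

```text
time_s: 15.87
tcp_pos: [0.5315, -0.2338, 0.159]
ee_rot: [[-0.978, -0.209, 0.002], [-0.209, 0.978, -0.0], [-0.002, -0.001, -1.0]]
wrist_force: [-0.3, 0.7, 0.4]
gripper_width: 0.33
```

{"method": "play_rows", "body": {"targets": [[[1,0,0,-0.004,0],[1,0,0,-0.008,0],[1,0,0,-0.012,0],[1,0,0,-0.016,0],[1,0,0,-0.019,0]]]}}

```text
time_s: 16.28
tcp_pos: [0.5308, -0.2337, 0.1382]
ee_rot: [[-0.978, -0.209, -0.001], [-0.209, 0.978, 0.0], [0.001, 0.0, -1.0]]
wrist_force: [0.7, 0.6, -0.4]
gripper_width: 0.016
```

{"method": "play_rows", "body": {"targets": [[[1,0,0,-0.002,0],[1,0,0,-0.004,0],[1,0,0,-0.006,0],[1,0,0,-0.007,0],[1,0,0,-0.007,0]]]}}

```text
time_s: 16.7
tcp_pos: [0.531, -0.2338, 0.1318]
ee_rot: [[-0.978, -0.209, -0.0], [-0.209, 0.978, 0.0], [0.0, 0.0, -1.0]]
wrist_force: [-0.6, 0.0, -0.5]
gripper_width: 0.002
```

{"method": "play_rows", "body": {"targets": [[[1,0,0,-0.001,0],[1,0,0,-0.002,0],[1,0,0,-0.003,0],[1,0,0,-0.003,0]]]}}

```text
time_s: 17.03
tcp_pos: [0.531, -0.2337, 0.1289]
ee_rot: [[-0.978, -0.209, -0.0], [-0.209, 0.978, 0.0], [0.0, 0.0, -1.0]]
wrist_force: [0.9, 0.5, -0.5]
gripper_width: 0.008
```

{"method": "play_rows", "body": {"targets": [[[1,0,0,-0.001,0],[1,0,0,-0.002,0],[1,0,0,-0.002,0]]]}}

```text
time_s: 17.28
tcp_pos: [0.531, -0.2337, 0.1268]
ee_rot: [[-0.978, -0.209, -0.0], [-0.209, 0.978, 0.0], [0.0, 0.0, -1.0]]
wrist_force: [-0.4, -0.1, 1.0]
gripper_width: 0.003
```

{"method": "play_rows", "body": {"targets": [[[1,0,0,-0.001,0],[1,0,0,-0.002,0],[1,0,0,-0.002,0]]]}}

```text
time_s: 17.53
tcp_pos: [0.5312, -0.2338, 0.125]
ee_rot: [[-0.978, -0.209, 0.0], [-0.209, 0.978, -0.0], [-0.0, -0.0, -1.0]]
wrist_force: [-0.2, -0.3, 0.9]
gripper_width: 0.006
```

{"method": "play_rows", "body": {"targets": [[[1,0,0,-0.001,0],[1,0,0,-0.002,0],[1,0,0,-0.002,0]]]}}

```text
time_s: 17.78
tcp_pos: [0.5312, -0.2338, 0.1232]
ee_rot: [[-0.978, -0.209, 0.0], [-0.209, 0.978, -0.0], [-0.0, -0.0, -1.0]]
wrist_force: [-0.6, 0.5, 2.7]
gripper_width: 0.005
```

{"method": "play_rows", "body": {"targets": [[[1,0,0,-0.001,0],[1,0,0,-0.002,0],[1,0,0,-0.002,0]]]}}

```text
time_s: 18.03
tcp_pos: [0.5318, -0.2342, 0.1223]
ee_rot: [[-0.978, -0.21, 0.002], [-0.21, 0.978, -0.001], [-0.001, -0.002, -1.0]]
wrist_force: [-1.2, -0.1, 7.9]
gripper_width: 0.008
```

{"method": "play_rows", "body": {"targets": [[[1,0,0,-0.001,0],[1,0,0,-0.002,0],[1,0,0,-0.002,0]]]}}

```text
time_s: 18.28
tcp_pos: [0.5319, -0.2343, 0.1212]
ee_rot: [[-0.978, -0.21, 0.002], [-0.21, 0.978, -0.002], [-0.002, -0.002, -1.0]]
wrist_force: [-1.8, 0.4, 10.0]
gripper_width: 0.005
```

{"method": "play_rows", "body": {"targets": [[[1,0,0,-0.001,0],[1,0,0,-0.0015,0],[1,0,0,-0.0015,0]]]}}

```text
time_s: 18.53
tcp_pos: [0.5319, -0.2343, 0.121]
ee_rot: [[-0.978, -0.211, 0.002], [-0.211, 0.978, -0.002], [-0.002, -0.002, -1.0]]
wrist_force: [-3.8, 2.5, 17.3]
gripper_width: 0.004
```

{"method": "play_rows", "body": {"targets": [[[1,0,0,-0.001,0],[1,0,0,-0.001,0],[1,0,0,-0.001,0]]]}}

```text
time_s: 18.78
tcp_pos: [0.5319, -0.2343, 0.1209]
ee_rot: [[-0.977, -0.211, 0.003], [-0.211, 0.977, -0.002], [-0.002, -0.003, -1.0]]
wrist_force: [-6.5, 3.1, 21.3]
gripper_width: 0.007
```

{"method": "play_rows", "body": {"targets": [[[1,0,0,0.003,0],[1,0,0,0.01,0],[1,0,0,0.03,0],[1,0,0,0.06,0],[1,0,0,0.1,0]]]}}

```text
time_s: 19.2
tcp_pos: [0.5292, -0.2331, 0.2143]
ee_rot: [[-0.978, -0.209, -0.007], [-0.209, 0.978, 0.002], [0.007, 0.004, -1.0]]
wrist_force: [1.3, 0.1, -1.2]
gripper_width: 0.009
```

{"method": "play_rows", "body": {"targets": [[[1,0,0,0.02,0],[1,0,0,0.02,0],[1,0,0,0.02,0]]]}}

```text
time_s: 19.45
tcp_pos: [0.5315, -0.2337, 0.2374]
ee_rot: [[-0.978, -0.209, 0.003], [-0.209, 0.978, 0.0], [-0.003, -0.0, -1.0]]
wrist_force: [-0.4, 0.1, -0.5]
gripper_width: 0.006
```

Run:
```python
from h import *
s=sense();i=capture("wrist");c=get_calibration("wrist")
print(s["time_s"],s["tcp_pos"],s["wrist_force"])
j=i[120:320,220:420];k=capture("scene")[130:230,220:320]
a=cv2.resize(j,(400,400),interpolation=cv2.INTER_CUBIC);b=cv2.resize(k,(400,400),interpolation=cv2.INTER_CUBIC)
cv2.imwrite("pics/fin.png",np.clip(np.hstack([a,b])*1.7,0,255).astype(np.uint8))
```

```text
19.45 [ 0.53145592 -0.23365653  0.23737309] [-0.41475856  0.1226332  -0.50216516]
```

View pics/fin.png

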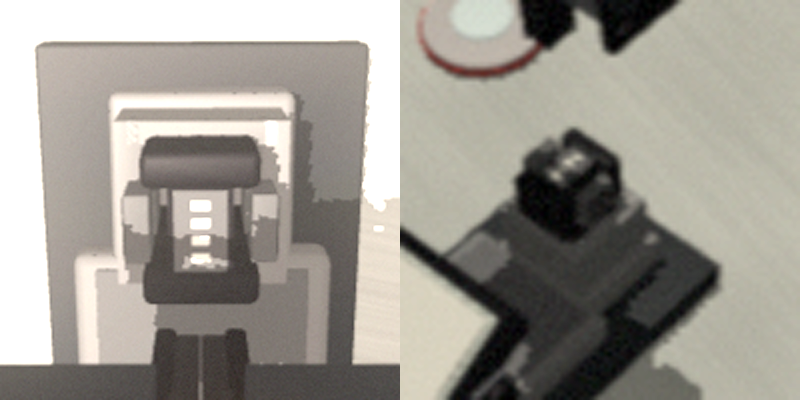

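The wrist half shows the pack upright at (200,220), with both tabs out at x 122–278. The scene half shows it sitting down on the bay's rim with the gripper clear above. Handing in.

```bash
python3 -c "
from station import *
print(finish_job())"
```

```text
the job is handed in; nothing more can be done
None
```

The battery pack is in the lamp's bay, and every check I made says it is latched. The job was handed in at about 19.5 s of the 50 s; no verdict is reported.

- **Removal:** I pinched both tabs of the black pack in the grey charger with no sideways force. The charger's spring then pushed up with about 7 N, and I drew the pack straight out.
- **Fitting:** I lowered the pack into the lamp's bay by feel. Home showed as a steep force rise to about 27 N net with no further travel. I let the tabs spring out while still holding it down.
- **Tabs:** From above, the tabs' outer faces measured 405 px apart, against 401 px for the latched pack in the charger. Both have therefore sprung back out.
- **Latch:** Pressing the top with shut fingers, up to about 21 N, sank the mat by about 4.5 mm. It then gave only about 1.5 mm of play before going firm, with none of the extra travel an unlatched pack would show.
- **End state:** The last picture shows the pack upright and seated on the rim, with the gripper clear above it.
- **Disagreements:** The image estimate of the pack's top was 111 mm and the touch estimate about 110 mm. A latched pack should be near 107.5 mm, going by my rough 73 mm rim height. An unlatched pack would stand at least 6.5 mm higher than a latched one.
- **Other points:** I felt up to 7 N sideways on full pressing, so the pack may sit about 1 mm off the gripper's line. I viewed 13 pictures against the budget of 10.

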